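Dock the loaded cassette between the guide blocks

TASK

Push the plywood cassette, with the open wagon standing on it, endwise through the narrow gap between the two guide blocks and on until its leading end butts squarely against the fixed track end beyond them, rails in line with rails. Only push it along the board with the fingers: do not lift or tip it, do not push against the wagon, which must ride along upright on the cassette, and leave everything else where it stands. Finish with the hand clear of everything.

Things in the scene. Friction and masses are not known exactly. Their poses are not given: they have to be found in the camera images.
- dock: fixed dock, place and heading vary. Origin on the board midway between its two guide blocks; +x leads in (roughly to the robot's right), z up. Guide blocks: dark wood, x -15 to +15 mm, inner faces at y = -38 and +38 (gap 76, edges rounded 4), outer faces y = +-60, 30 high; each has a steel foot 3 high, out to y = +-86, x +-22. Past the blocks is bare board up to the track end.
- track_end (a point): bottom middle of the track end's near face, 155 mm along the dock's +x from its origin, axes as the dock's. The track end is a fixed plywood block 36 long, 70 wide, 12 high with two aluminium rails to 20 high; the cassette's leading end must butt against its near face.
- cassette: loose plywood tray, 130 mm long (x axis), 70 wide, sole 12 thick, rail strips at y = +-20 up to 20 above the board, a wheel chock near each end. Origin at the centre of its underside; ends alike. Starts short of the guide blocks, +x within 0.55 rad of the dock's +x, up to 150 mm off its centre line. 0.25 to 0.45 kg with the wagon; slides with friction. Docked, its origin is 90 along the dock's +x.
- wagon: loose grey open wagon with coal load, 119 mm long (its y axis, along the cassette), 45 wide, 46 high, standing between the rail strips: top 58 above the board, buffer ends about 5 inside the cassette's ends (it can creep 8 along until its wheels meet a chock). Origin at the centre of its underside.
- pin_tin: closed tin box, 70x117x34 mm, a bystander to be left alone; origin at the centre of its underside.
- paint_pot_0: small paint pot, 28 across, 32 high mm, a bystander to be left alone; origin at the centre of its underside.
- paint_pot_1: another small paint pot, 28 across, 32 high mm, a bystander to be left alone; origin at the centre of its underside.
- masking_tape: roll of masking tape, 60 across, 18 high mm, a bystander to be left alone; origin at the centre of its underside.
- track_rubber: grey rail-cleaning block, 28x55x16 mm, a bystander to be left alone; origin at the centre of its underside.
- glue_bottle: glue bottle with pointed cap, 38 across, 108 high mm, a bystander to be left alone; origin at the centre of its underside.
- g_clamp: small G clamp lying flat, 64x54x9 mm, a bystander to be left alone; origin at the centre of its underside.

How it is judged (in metres and radians):
On the way:
1. the cassette lies flat with its leading end in the gap between the guide blocks (x of cassette in the frame of dock between -0.075 and 0.04 m and y of cassette in the frame of dock between -0.008 and 0.008 m and height (world z) of cassette below 0.005 m), for 0.1 s.
At the end, for the whole second after the job is handed in: The cassette lies flat and still behind the guide blocks with its leading end within 5 mm of the track end's face, within 7 mm of the centre line and 0.08 rad of square, and the wagon stands upright on it within 20 mm of its middle (x of cassette in the frame of dock between 0.085 and 0.094 m and y of cassette in the frame of dock between -0.007 and 0.007 m and angle between the x axis of cassette and the x axis of dock, either way round below 0.08 rad and height (world z) of cassette below 0.004 m and angle between cassette's own z axis and vertical below 0.05 rad and linear speed of cassette below 0.01 m/s and angle between wagon's own z axis and vertical below 0.1 rad and z of wagon in the frame of cassette below 0.016 m and horizontal distance between wagon and cassette below 0.02 m); the robot touches nothing.
It fails at once if the cassette is lifted (over 8 mm) or tipped (over 0.12 rad) (height (world z) of cassette above 0.008 m or angle between cassette's own z axis and vertical above 0.12 rad).
It fails at once if the robot pushes against the wagon (over 3 N) (contact force between any of the arm, the fingers and wagon above 3 N).
It fails at once if the wagon leaves the cassette or tips (angle between wagon's own z axis and vertical above 0.3 rad or z of wagon in the frame of cassette above 0.022 m or horizontal distance between wagon and cassette above 0.035 m).
It fails at once if a bystander (tin, pots, tape, rubber, bottle, clamp) is moved more than 15 mm (distance of any of pin_tin, paint_pot_0, paint_pot_1, masking_tape, track_rubber, glue_bottle, g_clamp from where it was at the start of the episode above 0.015 m).
It also fails if it takes over 72 s, if anything falls off the work surface, if the arm or the gripper's body presses on something with over 40 N, if the wrist force passes 120 N, or if a joint passes its speed limit or range.

ROBOT

A 6-joint arm with a two-finger parallel gripper is mounted at the origin on a cart in front of the work surface, level with it; the furniture and walls round the work are solid. World frame = base frame: x ahead of the robot, y to its left, z up, the work surface at z = 0. Lengths are in mm, angles in degrees, forces in N, time in s.
With the tool pointing down it reaches from about 350 to 800 mm from the base axis. Payload 7.3 kg.
Tool frame: the origin (TCP) lies midway between the tips of the shut fingers; the grasp point (between the pads) lies robot.grip_depth behind it (robot.grip_depth is the distance from the TCP to the grasp point, in mm); z points along the fingers, y is the line along which they close (so a half turn about z gives the same grasp; the last joint's range is limited). The gripper opens to 85 mm and grips with 20 to 120 N. Pads are 22 mm wide; open, the fingers measure 114 mm over their backs; the gripper's body (76 mm by 85 mm) begins 54 mm behind the grasp point. The pads swing forward as they close: fully open they stand 13 mm farther back than shut.
Start: joints at [-78.151, 19.595, 87.324, -0, 73.075, -8.365], TCP at [181.424, -492.676, 231.322] pointing down, gripper open.
Joint ranges: [-145.02, 145.02], [-44.19, 115.74], [2.07, 154.8], [-57.11, 237.11], [16.16, 152.29], [-177.93, 177.93]. Speed limits (degrees/s): [147.25, 147.25, 180, 180, 180, 180].

INTERFACE

Orientations are given as a 3x3 rotation matrix whose columns are the frame's x, y, z axes.
In Python, from workcell import robot gives the robot as it stands.
- The arm moves only by the tool arm_command, never from a script. Its argument "increments" is one flat list of numbers, 5 for each row, row after row: the shift along the tool's x, y, z in m, then the turn about the tool's z in rad, then the opening, from 0 (shut) to 1 (fully open). In form: [tx, ty, tz, turn, gripper, tx, ty, tz, turn, gripper, ...]. A call has 1 to 10 rows; each row shifts and turns the commanded pose from where the row before left it, along the tool's axes as they then stand; what a row does not reach is not made up. A row lasts 1/10 s, in which the tool goes at most 50 mm and 8.59 degrees, less where a joint would pass 70% of its speed; a pose out of reach is approached as far as the arm can. A call is refused whole if a number of a shift passes 0.05 or a number of a turn 0.15, either way. A call with a gripper value outside its range is refused whole. The fingers move at their own pace and stop on an object; the grip force is fixed at half the most. Time passes only in rows, so rows that do not move let the fingers close. It gives the time, the measured TCP pose, the force, the opening and the grip force at its end, in the units of the state.
- robot.get_state(): the state, without advancing time (a new reading comes with each control period).
- robot.snapshot(name): name is "scene" or "top" or "wrist"; returns (picture, depth): 384x512x3 uint8, red, green, blue; 384x512 float32, mm along the optical axis (not along the pixel's ray), 0 where there is no reading.
- robot.calibration(name): a dict with "vfov" (degrees; the focal length in pixels is half the picture's height over the tangent of half this angle, whatever the lens; pixels are square), "cx", "cy" (the principal point, pixels), "world_from_camera" (4x4, takes a point from camera to world coordinates). Camera axes: x right, y down, z forward; pixel columns grow to the right and rows downward; lengths in mm; the calibration is good to about 2 mm. A picture is of the moment at which its call begins: read the wrist's pose just before it. calibration takes no time and is no camera call; for the wrist camera it gives the pose at the moment of the call.
- robot.close_job(): hands the job in; it is judged then, once.
The state is a dict: "time": time; "q": joint angles; "dq": joint speeds; "tau": joint torques, N m; "ee_pos": TCP position; "tool_rot": TCP orientation; "force": force on the tool from outside, world axes, zero at the start; "wrist_torque": the same for the moment, N m; "width": finger opening in mm; "grip_force": force on a finger pad.
Only numpy, scipy, OpenCV 4.12 (cv2) and the standard library are available. Lean on these libraries where they do the work, as an engineer would, in place of code of your own. Each camera call takes 0.05 s, during which the arm holds its last target. There are 200 camera calls.

## Working session

There is one attempt and no reset: what is moved stays moved. The work goes in short steps, Python scripts to look and compute and a tool call to move; the robot and the scene stay as the last step left them, time stands still between calls to the robot, and variables do not carry over. Pictures are saved under pics/ and viewed, at most 10 in all, crops included, and the job is handed in when it is done.

Besides the shell and the picture viewer there is one more tool, called after "Emit:" as name(argument=value, ...) on one line, values as JSON. arm_command: Moves the arm, as the interface text tells. Its arguments: {"type":"object","properties":{"increments":{"type":"array","items":{"type":"number"}}},"required":["increments"]}

```bash
ls; mkdir -p pics; cat > h.py <<'E'
import numpy as np, cv2
from workcell import robot
def snap(name,fn):
    c=robot.calibration(name); p,d=robot.snapshot(name)
    cv2.imwrite('pics/'+fn+'.png',p[:,:,::-1]); np.savez('pics/'+fn+'.npz',p=p,d=d,T=np.array(c['world_from_camera']),k=[c['vfov'],c['cx'],c['cy']])
    return p,d,c
def load(fn):
    z=np.load('pics/'+fn+'.npz'); return z['p'],z['d'],z['T'],z['k']
def cloud(d,T,k):
    f=d.shape[0]/2/np.tan(np.radians(k[0])/2); v,u=np.indices(d.shape)
    P=np.stack([(u-k[1])/f*d,(v-k[2])/f*d,d],-1)
    return P@T[:3,:3].T+T[:3,3]
def ray(u,v,T,k,z,H=384):
    f=H/2/np.tan(np.radians(k[0])/2); r=T[:3,:3]@np.array([(u-k[1])/f,(v-k[2])/f,1]); o=T[:3,3]
    return o+r*(z-o[2])/r[2]
E
python3 - <<'E'
from h import *
for n in ['scene','top']:
    p,d,c=snap(n,n+'0'); print(n,c,d.min(),d.max())
a=cv2.imread('pics/top0.png')
s=robot.get_state(); print(s['ee_pos'],s['tool_rot'],s['width'],robot.grip_depth,s['time'])
E
```

```text
pics
scene {'vfov': 54.073889169075, 'cx': 258.7805195536617, 'cy': 192.00563881508168, 'world_from_camera': array([[ 7.46410480e-01, -2.74511362e-01,  6.06230078e-01,
        -2.00415291e+02],
       [-6.65466464e-01, -3.00933304e-01,  6.83076520e-01,
        -6.98348881e+02],
       [-5.07744589e-03, -9.13281259e-01, -4.07297877e-01,
         5.47785867e+02],
       [ 0.00000000e+00,  0.00000000e+00,  0.00000000e+00,
         1.00000000e+00]])} 0.0 3999.9226
top {'vfov': 45.68515518902915, 'cx': 253.08066897600878, 'cy': 197.45192220979115, 'world_from_camera': array([[ 1.86920744e-02, -9.81601758e-01,  1.90022620e-01,
         2.29900312e+02],
       [-9.99820943e-01, -1.89115811e-02,  6.58270117e-04,
         1.12895121e+02],
       [ 2.94746908e-03, -1.90000899e-01, -9.81779492e-01,
         1.54051564e+03],
       [ 0.00000000e+00,  0.00000000e+00,  0.00000000e+00,
         1.00000000e+00]])} 0.0 2755.277
[ 181.33933479 -492.30876504  230.69386383] [[ 9.38408109e-01  3.45528784e-01 -2.82054462e-04]
 [ 3.45528841e-01 -9.38407166e-01  1.34597514e-03]
 [ 2.00391225e-04 -1.36053194e-03 -9.99999054e-01]] 85.33031495135663 18.700000000000003 0.1
```

View pics/top0.png

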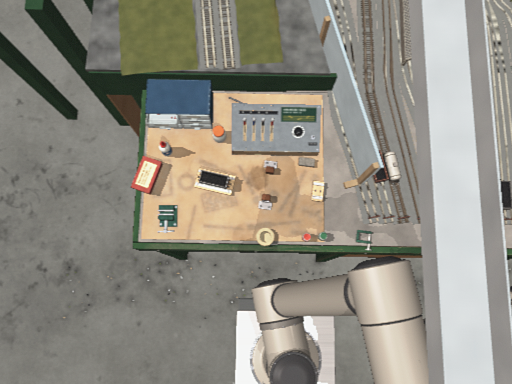

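View pics/scene0.png

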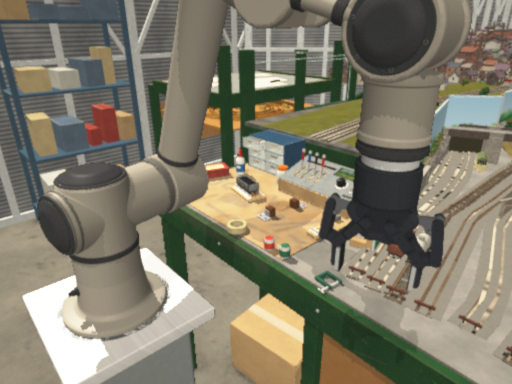

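Top view: cassette and wagon at about (215,181), guide blocks at (271,166) and (265,202), track end at (318,190), red tin at (147,175), tape at (265,237), pots at (307,237) and (325,237). The scene view shows the hand right of the work, well away from it. Next is an enlarged crop with heights from the depth image.

```bash
python3 - <<'E'
from h import *
p,d,T,k=load('top0'); P=cloud(d,T,k)
c=p[130:250,130:340,::-1]; c=cv2.resize(c,None,fx=3.8,fy=3.8,interpolation=cv2.INTER_CUBIC); cv2.imwrite('pics/crop0.png',c)
for (u,v) in [(180,200),(240,220),(215,181),(271,166),(265,202),(318,190),(147,175),(265,237)]: print(u,v,P[v,u].round(1))
roi=np.zeros(d.shape,bool); roi[100:246,140:385]=1
m=(roi&(P[...,2]>6)&(P[...,2]<140)).astype(np.uint8)
n,l,s,ce=cv2.connectedComponentsWithStats(m)
for i in range(1,n):
    if s[i,4]>12:
        q=P[l==i]; print(s[i],ce[i].round(),q.min(0).round(),q.max(0).round())
E
```

```text
180 200 [513.8 364.5   2.6]
240 220 [448.2 156.9   5.1]
215 181 [570.5 242.   57. ]
271 166 [635.   54.4  22.8]
265 202 [510.7  73.   12.2]
318 190 [ 556.7 -108.5    8.9]
147 175 [592.  475.4  35. ]
265 237 [392.3  71.1   1.4]
[ 145  100   83   44 2064] [183. 116.] [719. 210.   6.] [867. 471. 140.]
[ 230  100   93   58 4473] [276. 129.] [ 669. -126.    6.] [877. 198. 139.]
[ 329  100   56  100 1644] [357. 149.] [ 530. -339.    6.] [ 887. -151.  140.]
[369 102   6  17  29] [371. 109.] [ 820. -309.    7.] [ 881. -293.   15.]
[376 102   9  32  50] [380. 117.] [ 767. -343.    6.] [ 880. -318.   17.]
[370 123  11  21  41] [376. 134.] [ 729. -328.    6.] [ 803. -295.   14.]
[374 122   5  10  20] [376. 127.] [ 771. -320.    6.] [ 807. -308.   15.]
[159 140  14  16 146] [165. 148.] [668. 399.   6.] [726. 445. 116.]
[140 156  23  39 618] [149. 174.] [530. 431.   6.] [659. 504.  46.]
[299 157  16  10 132] [307. 162.] [639. -95.   7.] [673. -43.  27.]
[264 160  12  15  85] [270. 168.] [610.  40.   6.] [661.  78.  38.]
[195 168  41  27 757] [215. 181.] [535. 177.   6.] [627. 314.  62.]
[312 181  14  21 207] [318. 191.] [ 518. -133.    6.] [590. -87.  24.]
[368 187   5   8  18] [370. 191.] [ 546. -295.    6.] [ 571. -281.   15.]
[262 193   9  11  74] [266. 198.] [508.  56.   8.] [543.  84.  36.]
[360 196  25  28 220] [374. 212.] [ 446. -335.    6.] [ 540. -251.   26.]
[158 204  20  29 409] [167. 217.] [398. 370.   6.] [498. 438.  68.]
[257 227  18  19 164] [265. 236.] [364.  41.   6.] [426.  99.  27.]
[357 230  11   4  15] [362. 231.] [ 412. -273.    6.] [ 422. -239.   10.]
[302 233  10   9  62] [307. 237.] [380. -80.   6.] [405. -54.  40.]
[319 232   9   9  64] [323. 236.] [ 384. -135.    8.] [ 410. -108.   39.]
[356 233  14  11  33] [362. 240.] [ 378. -279.    6.] [ 411. -236.   12.]
```

View pics/crop0.png

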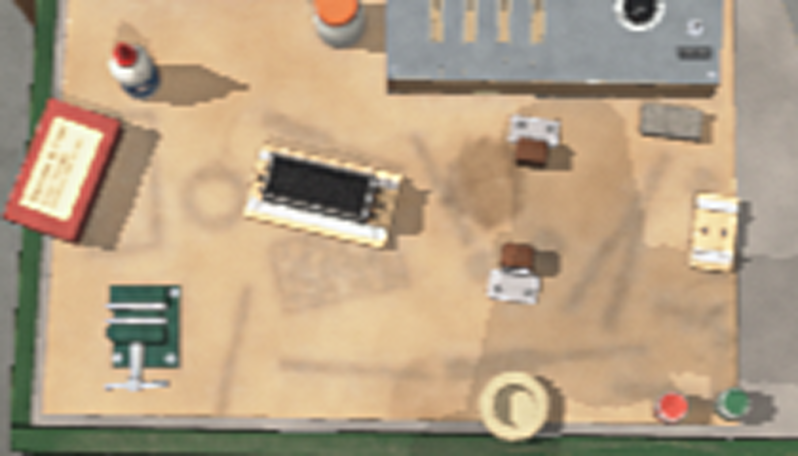

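Emit:
arm_command(increments=[0.034,-0.03,-0.008,0,1,0.034,-0.03,-0.008,0,1,0.034,-0.03,-0.008,0,1,0.034,-0.03,-0.008,0,1,0.034,-0.03,-0.008,0,1,0.034,-0.03,-0.008,0,1,0.034,-0.03,-0.008,0,1,0.034,-0.03,-0.008,0,1,0.034,-0.03,-0.008,0,1,0.034,-0.03,-0.008,0,1])

```text
time: 1.1
ee_pos: [397.2, -91.8, 311.5]
tool_rot: [[0.938, 0.345, -0.0], [0.345, -0.938, -0.0], [-0.0, 0.0, -1.0]]
force: [-0.1, -0.5, 0.9]
width: 85.4
grip_force: 0.0
```

Emit:
arm_command(increments=[0.034,-0.03,0,0,1,0.034,-0.03,0,0,1,0.034,-0.03,0,0,1,0.034,-0.03,0,0,1,0.034,-0.03,0,0,1,0.034,-0.03,0,0,1,0,0,0,-0.148,1,0,0,0,-0.148,1,0,0,0,-0.148,1,0,0,0,-0.148,1])

```text
time: 2.1
ee_pos: [525.9, 145.9, 310.7]
tool_rot: [[0.581, 0.814, -0.001], [0.814, -0.581, -0.0], [-0.001, -0.001, -1.0]]
force: [-0.1, -0.8, 0.7]
width: 85.3
grip_force: 0.0
```

Emit:
arm_command(increments=[0,0,0,-0.148,1,0,0,0,-0.148,1,0,0,0,-0.148,1,0,0,0,0,0.5,0,0,0,0,0.5])

```text
time: 2.6
ee_pos: [525.9, 145.7, 311.0]
tool_rot: [[0.185, 0.983, -0.001], [0.983, -0.185, -0.0], [-0.0, -0.001, -1.0]]
force: [0.3, 0.2, -0.1]
width: 59.3
grip_force: 0.0
```

```bash
python3 - <<'E'
from h import *
p,d,c=snap('wrist','w1'); s=robot.get_state(); print(s['time'],s['ee_pos'].round(1),s['tool_rot'].round(3),s['width']); print(c)
E
```

```text
2.65 [526.  145.7 311. ] [[ 0.185  0.983 -0.001]
 [ 0.983 -0.185 -0.   ]
 [-0.    -0.    -1.   ]] 51.69133665215992
{'vfov': 62.35754627307804, 'cx': 259.25476611568416, 'cy': 192.9026429267921, 'world_from_camera': array([[ 9.82925380e-01, -1.76737690e-01, -5.12004435e-02,
         5.39800089e+02],
       [-1.84002651e-01, -9.45380358e-01, -2.69070628e-01,
         2.13788670e+02],
       [-8.48972502e-04,  2.73897366e-01, -9.61758552e-01,
         4.52930908e+02],
       [ 0.00000000e+00,  0.00000000e+00,  0.00000000e+00,
         1.00000000e+00]])}
```

View pics/w1.png

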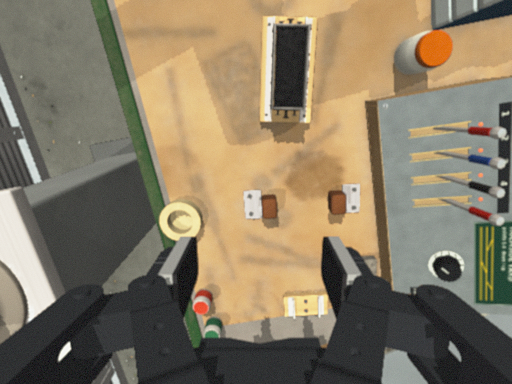

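The wrist view shows everything needed: cassette at about (262–316, 15–125), block tops at (269,207) and (337,202), track end at about (285–328, 293–318).

```bash
cat >> h.py <<'E'
def rect(P,m,lo,hi,col=None):
    q=P[m&(P[...,2]>lo)&(P[...,2]<hi)][:,:2]
    r=cv2.minAreaRect(q.astype(np.float32)); return r,len(q)
def box(sh,u0,u1,v0,v1):
    m=np.zeros(sh,bool); m[v0:v1,u0:u1]=1; return m
E
python3 - <<'E'
from h import *
p,d,T,k=load('w1'); P=cloud(d,T,k)
for n,b,lo,hi in [('cass sole',(250,330,5,135),8,25),('wagon',(250,330,5,135),40,70),('blkA',(262,280,190,225),24,36),('blkB',(328,347,185,220),24,36),('te',(278,335,285,325),6,26)]:
    m=box(d.shape,*b); r,c=rect(P,m,lo,hi); print(n,np.round(r[0],1),np.round(r[1],1),round(r[2],1),c)
for u,v in [(230,150),(300,240),(255,205),(269,207),(337,202),(300,305),(290,60)]: print(u,v,P[v,u].round(1))
hsv=cv2.cvtColor(p,cv2.COLOR_RGB2HSV)
# track-end corner pixels & cassette corners by colour (bright plywood)
E
```

```text
cass sole [582.5 246. ] [130.  70.] 77.8 2526
wagon [582.7 246.7] [94.8 44.1] 77.6 2994
blkA [527.2  69.8] [30.1 21.5] 80.5 300
blkB [624.   58.8] [29.1 21.6] 84.1 312
te [ 555.  -107.2] [37.3 69.7] 82.9 921
230 150 [486.2 157.3  -1.3]
300 240 [ 5.639e+02 -3.000e-01 -2.400e+00]
255 205 [506.1  70.2   1.7]
269 207 [526.9  71.8  27.2]
337 202 [622.2  61.5  27.2]
300 305 [ 546.2 -105.8   11.8]
290 60 [583.5 254.1  54.9]
```

Emit:
arm_command(increments=[0,0,0,0.149,0.7,0,0,0,0.149,0.7,0,0,0,0.149,0.7,0,0,0,0.149,0.7,0,0,0,0.149,0.7,0,0,0,0.149,0.7,0,0,0,0.149,0.7,0,0,0,0.149,0.7,0,0,0,0.149,0.7,0,0,0,0.149,0.7])

```text
time: 3.65
ee_pos: [526.0, 145.7, 311.2]
tool_rot: [[0.994, -0.11, -0.0], [-0.11, -0.994, -0.0], [-0.0, 0.0, -1.0]]
force: [-0.1, -0.1, -0.5]
width: 59.9
grip_force: 0.0
```

Emit:
arm_command(increments=[-0.009,-0.035,0.04,0.013,0.7,-0.009,-0.035,0.04,0,0.7,-0.009,-0.036,0.04,0,0.7,0,0,0.04,0,0.7,0,0,0.04,0,0.7,0,0,0.04,0,0.7,0,0,0.03,0,0.7,0,0,0.02,0,0.7,0,0,0.007,0,0.7,0,0,0,0,0.7])

```text
time: 4.65
ee_pos: [511.6, 245.6, 22.7]
tool_rot: [[0.993, -0.115, -0.002], [-0.115, -0.993, -0.001], [-0.002, 0.001, -1.0]]
force: [1.2, -0.1, -0.2]
width: 59.7
grip_force: 0.0
```

```bash
python3 - <<'E'
from h import *
p,d,c=snap('scene','s2'); s=robot.get_state(); print(s['time'],s['ee_pos'].round(1),s['tool_rot'].round(3),s['width'],s['force']); 
c=cv2.resize(p[130:290,170:370,::-1],None,fx=3.6,fy=3.6,interpolation=cv2.INTER_CUBIC); cv2.imwrite('pics/s2c.png',c)
E
```

```text
4.7 [512.4 245.9  23.8] [[ 0.993 -0.115  0.   ]
 [-0.115 -0.993  0.   ]
 [ 0.    -0.    -1.   ]] 59.58673692075083 [-0.07430818  0.58177772  0.19128926]
```

View pics/s2c.png

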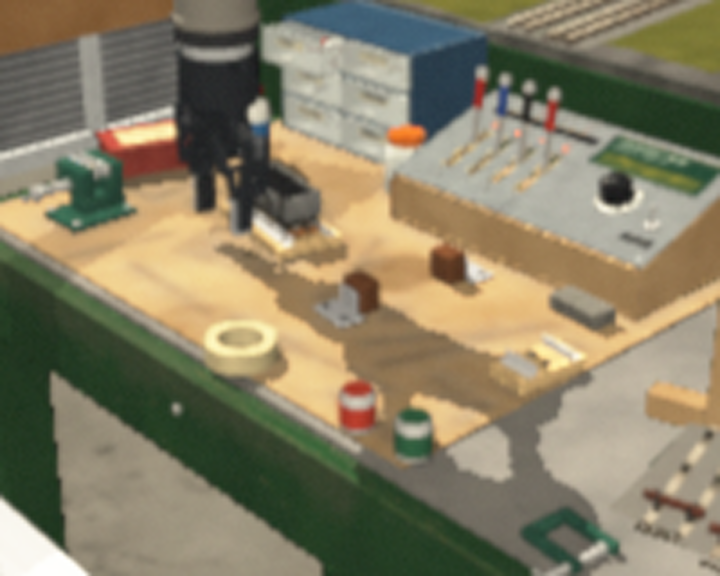

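Both fingers stand just beside the cassette's near long side, clear of it (crop pixels 200–240, 210–230). Now lowering gently to find the board.

Emit:
arm_command(increments=[0,0,0.008,0.003,0.7,0,0,0.006,0,0.7,0,0,0.003,0,0.7,0,0,0.002,0,0.7,0,0,0,0,0.7])

```text
time: 5.2
ee_pos: [511.9, 245.7, 4.2]
tool_rot: [[0.993, -0.117, -0.0], [-0.117, -0.993, -0.0], [-0.0, 0.0, -1.0]]
force: [-0.5, -0.1, 1.0]
width: 59.7
grip_force: 0.0
```

Emit:
arm_command(increments=[0,0,0.002,0,0.7,0,0,0,0,0.7])

```text
time: 5.4
ee_pos: [512.0, 245.8, 2.3]
tool_rot: [[0.993, -0.117, -0.0], [-0.117, -0.993, -0.0], [-0.0, 0.0, -1.0]]
force: [-0.2, -0.3, -0.1]
width: 59.8
grip_force: 0.0
```

Emit:
arm_command(increments=[0,0,0.002,0,0.7,0,0,0,0,0.7])

```text
time: 5.6
ee_pos: [511.9, 245.7, 0.2]
tool_rot: [[0.993, -0.117, -0.0], [-0.117, -0.993, -0.0], [-0.0, 0.0, -1.0]]
force: [-0.1, 0.1, 0.5]
width: 59.4
grip_force: 0.0
```

Emit:
arm_command(increments=[0,0,0.002,0,0.7,0.005,0,0,0,0.7,0.005,0,0,0,0.7,0.005,0,0,0,0.7,0.004,0,0,0,0.7,0.004,0,0,0,0.7,0.004,0,0,0,0.7,0.004,0,0,0,0.7,0.003,0,0,0,0.7,0,0,0,0,0.7])

```text
time: 6.6
ee_pos: [546.4, 241.8, -1.6]
tool_rot: [[0.993, -0.117, 0.001], [-0.117, -0.993, 0.0], [0.001, -0.0, -1.0]]
force: [0.3, 0.0, -0.5]
width: 60.1
grip_force: 0.0
```

```bash
cat >> h.py <<'E'
O=np.array([575.6,64.3]); ex=np.array([-.1184,-.993]); ey=np.array([.993,-.1184])
def dk(q): q=np.asarray(q)[:2]-O; return np.array([q@ex,q@ey]).round(1)
E
python3 - <<'E'
from h import *
s=robot.get_state(); print(s['time'],s['ee_pos'].round(1),dk(s['ee_pos']),s['width'],s['force'].round(1)); 
for n in ['wrist','top']:
    p,d,c=snap(n,n+'3'); p,d,T,k=load(n+'3'); P=cloud(d,T,k)
    D=(P[...,:2]-O)@np.stack([ex,ey],1); m=(abs(D[...,0]+178)<95)&(abs(D[...,1]+2)<60)
    for lo,hi in [(6,25),(40,70)]:
        r,c=rect(P,m,lo,hi); print(n,dk(r[0]),np.round(r[1],1),round(r[2],1),c)
E
```

```text
6.6 [546.4 241.8  -1.6] [-172.8  -50. ] 60.10309303389833 [ 0.3  0.  -0.5]
wrist [-183.7  -14.1] [130.1  92.6] 83.4 14368
wrist [-172.7  -21.2] [128.9  81.4] 83.2 62393
top [-178.    -6.3] [187.9 102.3] 82.6 28
top [-190.   -20.6] [39.8 93.5] 18.1 7
```

View pics/wrist3.png

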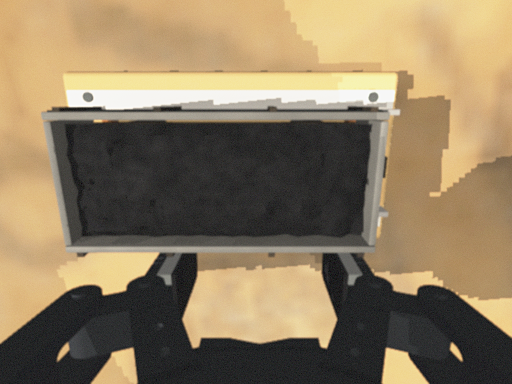

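The close view shows the cassette square to the picture, its far edge running from (65,72) to (397,72), and the wagon upright on it. I'll cast that edge onto z=12.

```bash
python3 - <<'E'
from h import *
p,d,T,k=load('wrist3'); P=cloud(d,T,k)
for uv in [(65,72),(231,72),(397,72)]: r=ray(*uv,T,k,12); print(r.round(1),dk(r))
D=(P[...,:2]-O)@np.stack([ex,ey],1); v,u=np.indices(d.shape)
m=(v<110)&(P[...,2]>8)&(P[...,2]<16); print(D[m].min(0),D[m].max(0), np.median(P[m][:,2]))
for c in [90,150,230,300,380]:
    mm=m&(abs(u-c)<4); print(c,D[mm][:,1].max())
E
```

```text
[635.9 305.5  12. ] [-246.6   31.3]
[628.6 242.8  12. ] [-183.6   31.5]
[621.3 180.3  12. ] [-120.5   31.6]
[-248.85955733   18.1521114 ] [-118.95453683   32.30027733] 11.77510513558029
90 32.02899347220877
150 32.08059284701515
230 32.118395566908355
300 32.20117995458676
380 32.22592939446813
```

Emit:
arm_command(increments=[0.002,0,0,0,0.7,0.0015,0,0,0,0.7,0,0,0,0,0.7,-0.015,0,0,0,0.7,-0.015,0,0,0,0.7,0,0,-0.04,0,0.7,0,0,-0.04,0,0.52,0,0,-0.04,0,0.52,0.02,-0.034,0,0,0.52,0.02,-0.034,0,0,0.52])

```text
time: 7.7
ee_pos: [568.9, 308.4, 121.3]
tool_rot: [[0.993, -0.118, 0.005], [-0.118, -0.993, 0.002], [0.004, -0.002, -1.0]]
force: [0.2, -0.6, -0.2]
width: 44.4
grip_force: 0.0
```

Emit:
arm_command(increments=[0.037,-0.034,0,0,0.52,0,0,0,-0.149,0.52,0,0,0,-0.149,0.52,0,0,0,-0.149,0.52,0,0,0,-0.149,0.52,0,0,0,-0.149,0.52,0,0,0,-0.149,0.52,0,0,0,-0.149,0.52,0,0,0,-0.149,0.52,0,0,0,-0.149,0.52])

```text
time: 8.7
ee_pos: [607.9, 337.0, 118.4]
tool_rot: [[0.334, 0.942, 0.0], [0.942, -0.334, -0.0], [0.0, 0.0, -1.0]]
force: [1.0, 0.4, 0.6]
width: 44.4
grip_force: 0.0
```

Emit:
arm_command(increments=[0,0,0,-0.149,0.52,0,0,0,-0.081,0.52,0,0,0,0,0.52,0,0,0,0,0.52])

```text
time: 9.1
ee_pos: [607.8, 337.0, 118.4]
tool_rot: [[0.119, 0.993, 0.0], [0.993, -0.119, -0.0], [-0.0, 0.0, -1.0]]
force: [0.7, 0.4, -0.3]
width: 44.4
grip_force: 0.0
```

```bash
python3 - <<'E'
from h import *
s=robot.get_state(); print(s['time'],s['ee_pos'].round(1),dk(s['ee_pos']),s['tool_rot'].round(3),s['width'],s['force'].round(1)); 
for n in ['top']:
    p,d,c=snap(n,n+'4'); p,d,T,k=load(n+'4'); P=cloud(d,T,k)
    D=(P[...,:2]-O)@np.stack([ex,ey],1); m=(abs(D[...,0]+184)<95)&(abs(D[...,1])<55)
    r,c=rect(P,m,8,25); print(n,dk(r[0]),np.round(r[1],1),round(r[2],1),c)
E
```

```text
9.1 [607.8 337.  118.4] [-274.6   -0.3] [[ 0.119  0.993  0.   ]
 [ 0.993 -0.119 -0.   ]
 [-0.     0.    -1.   ]] 44.43408881986482 [ 0.7  0.4 -0.3]
top [-163.1   -2.7] [124.1  73.1] 78.8 190
```

Emit:
arm_command(increments=[0,0,0.04,0,0.52,0,0,0.04,0,0.52,0,0,0.025,0,0.52,0,0,0.01,0,0.52,0,0,0,0,0.52,0,0,0.002,0,0.52,0,0,0,0,0.52])

```text
time: 9.85
ee_pos: [608.7, 337.5, 3.2]
tool_rot: [[0.117, 0.993, 0.003], [0.993, -0.117, 0.001], [0.001, 0.003, -1.0]]
force: [-0.0, -1.1, -0.3]
width: 44.4
grip_force: 0.0
```

```bash
python3 - <<'E'
from h import *
s=robot.get_state(); print(s['time'],s['ee_pos'].round(1),dk(s['ee_pos']),s['width'],s['force'].round(1)); 
p,d,c=snap('wrist','w5')
E
```

```text
9.85 [608.7 337.5   3.2] [-275.2    0.6] 44.36949159751684 [-0.  -1.1 -0.3]
```

View pics/w5.png

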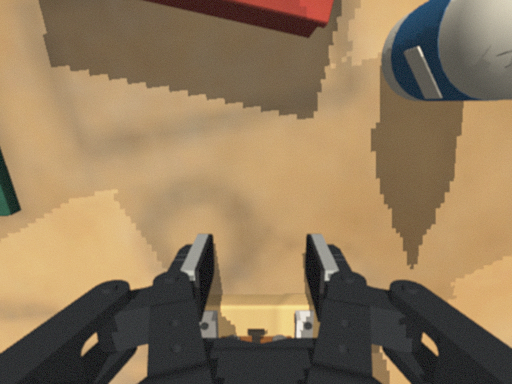

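The cassette's trailing end (edge near row 300) lies centred and square between the fingers. Pushing starts now.

Emit:
arm_command(increments=[0,0,0.002,0,0.52,-0.005,0,0.001,0,0.52,-0.005,0,0,0,0.52,-0.003,0,0,0,0.52,-0.003,0,0,0,0.52,-0.004,0,0,0,0.52,-0.006,0,0,0,0.52,-0.007,0,0,0,0.52,-0.007,0,0,0,0.52,-0.006,0,0,0,0.52])

```text
time: 10.9
ee_pos: [602.3, 290.6, -1.5]
tool_rot: [[0.117, 0.993, 0.0], [0.993, -0.117, -0.0], [-0.0, 0.0, -1.0]]
force: [-0.5, 1.1, 0.8]
width: 44.5
grip_force: 0.6
```

Emit:
arm_command(increments=[-0.006,0,0,0,0.52,-0.006,0,0,0,0.52,-0.006,0,0,0,0.52,-0.006,0,0,0,0.52,-0.006,0,0,0,0.52,-0.005,0,0,0,0.52,-0.004,0,0,0,0.52,-0.003,0,0,0,0.52,0,0,0,0,0.52])

```text
time: 11.8
ee_pos: [597.3, 249.1, -1.6]
tool_rot: [[0.117, 0.993, -0.0], [0.993, -0.117, -0.001], [-0.001, -0.0, -1.0]]
force: [-0.1, -0.5, 0.3]
width: 44.9
grip_force: 0.0
```

```bash
python3 - <<'E'
from h import *
s=robot.get_state(); print(s['time'],s['ee_pos'].round(1),dk(s['ee_pos']),s['width'],s['force'].round(1)); 
for n in ['scene','top']:
    p,d,c=snap(n,n+'6'); p,d,T,k=load(n+'6'); P=cloud(d,T,k)
    D=(P[...,:2]-O)@np.stack([ex,ey],1); m=(abs(D[...,0]+95)<75)&(abs(D[...,1])<50)
    r,c=rect(P,m,8,25); print(n,dk(r[0]),np.round(r[1],1),round(r[2],1),c)
    if n=='scene': cv2.imwrite('pics/s6c.png',cv2.resize(p[130:290,170:370,::-1],None,fx=3.6,fy=3.6,interpolation=cv2.INTER_CUBIC))
E
```

```text
11.8 [597.3 249.1  -1.6] [-186.    -0.3] 44.87066517082811 [-0.1 -0.5  0.3]
scene [-104.8   -3.8] [129.4  71.4] 82.2 220
top [-74.6  -8.3] [100.   70.7] 8.3 159
```

View pics/s6c.png

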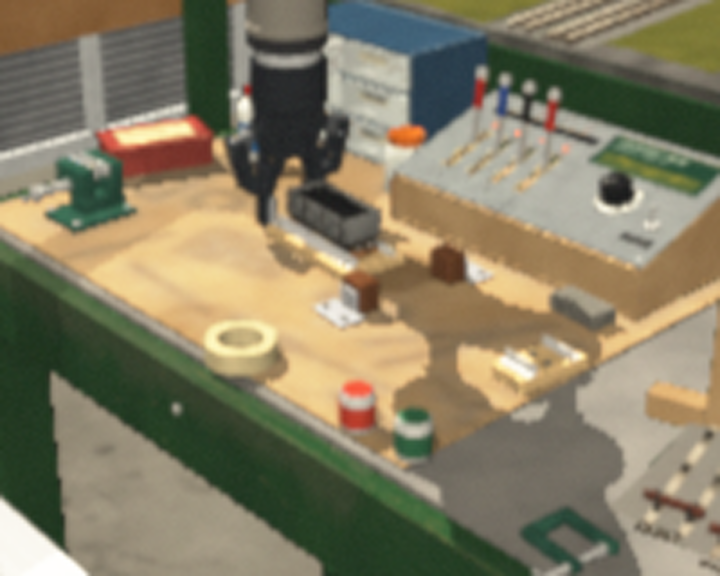

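The cassette has come up to the blocks with the wagon upright. I'll check its lateral offset against the blocks in the same picture.

```bash
python3 - <<'E'
from h import *
p,d,T,k=load('scene6'); P=cloud(d,T,k); D=(P[...,:2]-O)@np.stack([ex,ey],1); z=P[...,2]
for n,m in [('A',(abs(D[...,0])<22)&(abs(D[...,1]+49)<16)&(z>15)&(z<38)),('B',(abs(D[...,0])<22)&(abs(D[...,1]-49)<16)&(z>15)&(z<38)),('te',(abs(D[...,0]-173)<30)&(abs(D[...,1])<45)&(z>7)&(z<26)),('cas',(abs(D[...,0]+105)<75)&(abs(D[...,1])<50)&(z>7)&(z<25))]:
    q=D[m]; print(n,q.min(0).round(1),q.max(0).round(1),m.sum(),z[m].max())
# cassette near-side and far-side edges along x
m=(abs(D[...,1])<50)&(z>7)&(z<25)
for x in range(-160,-40,15):
    q=D[m&(abs(D[...,0]-x)<6)]; print(x,q[:,1].min().round(1),q[:,1].max().round(1),len(q))
E
```

```text
A [-10.3 -64.6] [ 20.5 -43.5] 56 28.89715743042234
B [-6.4 33.1] [21.3 58. ] 51 28.189872664883183
te [157.2 -40.2] [196.9  32.2] 179 18.3862225544824
cas [-179.4  -40. ] [-39.5  31.9] 266 24.903358953371253
-160 -37.3 -18.0 10
-145 -36.2 -17.7 11
-130 -37.9 -8.7 22
-115 -38.1 -9.8 16
-100 -36.7 -18.8 16
-85 -37.5 0.6 17
-70 -37.2 31.2 21
-55 -39.0 26.4 60
```

In this picture the blocks' middle is y≈-3.3, the track end's -4.0 and the cassette's -3.8. They share one offset, so the cassette is centred. I'll narrow the fingers slightly for the gap and push on.

Emit:
arm_command(increments=[0.003,0,0,0,0.49,0,0,0,0,0.49,-0.003,0,0,0,0.49,-0.003,0,0,0,0.49,-0.005,0,0,0,0.49,-0.006,0,0,0,0.49,-0.006,0,0,0,0.49,-0.006,0,0,0,0.49,-0.006,0,0,0,0.49,-0.006,0,0,0,0.49])

```text
time: 12.9
ee_pos: [592.8, 211.2, -1.6]
tool_rot: [[0.117, 0.993, -0.0], [0.993, -0.117, -0.0], [-0.0, -0.0, -1.0]]
force: [0.1, 0.6, -0.1]
width: 41.6
grip_force: 0.5
```

Emit:
arm_command(increments=[-0.006,0,0,0,0.49,-0.006,0,0,0,0.49,-0.006,0,0,0,0.49,-0.006,0,0,0,0.49,-0.006,0,0,0,0.49,-0.006,0,0,0,0.49,-0.006,0,0,0,0.49,-0.006,0,0,0,0.49,-0.006,0,0,0,0.49,-0.006,0,0,0,0.49])

```text
time: 13.9
ee_pos: [585.9, 151.8, -1.6]
tool_rot: [[0.117, 0.993, -0.0], [0.993, -0.117, -0.0], [-0.0, -0.0, -1.0]]
force: [0.6, 1.6, -0.5]
width: 41.6
grip_force: 0.5
```

Emit:
arm_command(increments=[-0.006,0,0,0,0.49,-0.006,0,0,0,0.49,-0.006,0,0,0,0.49,-0.006,0,0,0,0.49,-0.006,0,0,0,0.49,-0.005,0,0,0,0.49,-0.004,0,0,0,0.49,-0.003,0,0,0,0.49,0,0,0,0,0.49])

```text
time: 14.8
ee_pos: [581.0, 110.1, -1.5]
tool_rot: [[0.117, 0.993, -0.0], [0.993, -0.117, -0.0], [-0.0, 0.0, -1.0]]
force: [0.2, -0.3, 0.1]
width: 42.0
grip_force: 0.0
```

```bash
cat > m.py <<'E'
from h import *
import sys
n=sys.argv[1]; s=robot.get_state(); print(s['time'],s['ee_pos'].round(1),dk(s['ee_pos']),s['width'],s['force'].round(1)); 
snap('scene',n); p,d,T,k=load(n); P=cloud(d,T,k); D=(P[...,:2]-O)@np.stack([ex,ey],1); z=P[...,2]
m=(abs(D[...,1])<48)&(z>7)&(z<25)
for x in range(-60,200,15):
    q=D[m&(abs(D[...,0]-x)<6)]
    if len(q): print(x,q[:,1].min().round(1),q[:,1].max().round(1),len(q))
cv2.imwrite('pics/%sc.png'%n,cv2.resize(p[150:280,220:360,::-1],None,fx=4.5,fy=4.5,interpolation=cv2.INTER_CUBIC))
E
python3 m.py s7
```

```text
14.8 [581.  110.1  -1.5] [-46.1  -0. ] 42.02562499828049 [ 0.2 -0.3  0.1]
-45 -37.1 -29.8 12
-30 -37.2 -9.1 16
-15 -24.1 -16.2 7
0 -30.9 -8.0 13
15 -47.7 -6.6 25
30 -37.5 -9.0 20
45 -39.5 -16.2 20
60 -36.2 31.1 29
75 -36.5 29.4 33
90 -36.5 31.4 59
105 -8.8 26.9 2
165 -40.7 29.8 49
180 -39.0 30.1 54
195 -39.3 30.2 46
```

View pics/s7c.png

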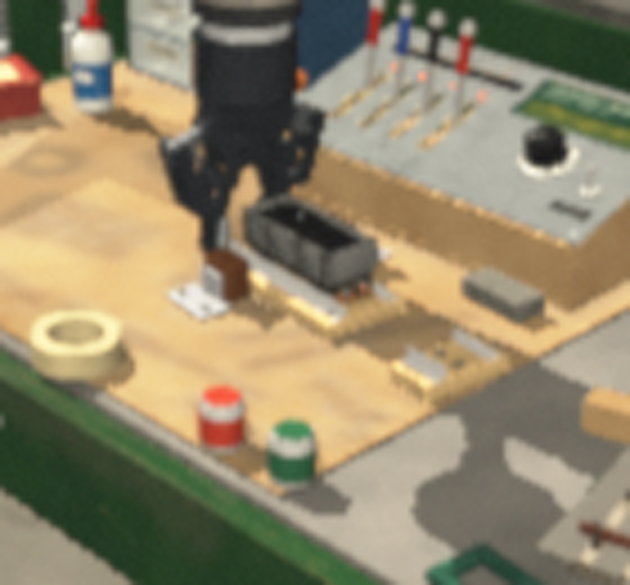

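The cassette is through the gap, square, and short of the track end, with the wagon upright and the fingers just before the blocks. I'll approach slowly and watch the force.

Emit:
arm_command(increments=[-0.003,0,0,0,0.49,-0.005,0,0,0,0.49,-0.005,0,0,0,0.49,-0.005,0,0,0,0.49,-0.005,0,0,0,0.49,-0.005,0,0,0,0.49,-0.004,0,0,0,0.49])

```text
time: 15.55
ee_pos: [577.3, 78.3, -1.5]
tool_rot: [[0.117, 0.993, 0.0], [0.993, -0.117, -0.0], [-0.0, 0.0, -1.0]]
force: [0.5, 1.5, 1.2]
width: 41.8
grip_force: 0.9
```

Emit:
arm_command(increments=[-0.004,0,0,0,0.49,-0.004,0,0,0,0.49,-0.003,0,0,0,0.49,-0.003,0,0,0,0.49,-0.003,0,0,0,0.49,-0.002,0,0,0,0.49])

```text
time: 16.15
ee_pos: [575.1, 59.7, -1.6]
tool_rot: [[0.117, 0.993, 0.0], [0.993, -0.117, -0.0], [-0.0, 0.0, -1.0]]
force: [0.1, 2.3, 0.9]
width: 42.0
grip_force: 1.0
```

Emit:
arm_command(increments=[-0.002,0,0,0,0.49,-0.002,0,0,0,0.49])

```text
time: 16.35
ee_pos: [574.6, 55.9, -1.6]
tool_rot: [[0.117, 0.993, 0.0], [0.993, -0.117, -0.0], [-0.0, 0.0, -1.0]]
force: [-0.6, 1.8, 1.9]
width: 42.0
grip_force: 1.0
```

Emit:
arm_command(increments=[-0.001,0,0,0,0.49,-0.001,0,0,0,0.49,-0.001,0,0,0,0.49])

```text
time: 16.65
ee_pos: [574.2, 53.0, -1.6]
tool_rot: [[0.117, 0.993, -0.0], [0.993, -0.117, -0.0], [-0.0, -0.0, -1.0]]
force: [0.5, 2.5, 1.4]
width: 42.1
grip_force: 1.0
```

Emit:
arm_command(increments=[-0.001,0,0,0,0.49])

```text
time: 16.75
ee_pos: [574.1, 52.0, -1.6]
tool_rot: [[0.117, 0.993, -0.0], [0.993, -0.117, -0.0], [-0.0, -0.0, -1.0]]
force: [0.6, 1.4, 1.3]
width: 41.5
grip_force: 1.0
```

Emit:
arm_command(increments=[-0.001,0,0,0,0.49])

```text
time: 16.85
ee_pos: [574.0, 51.0, -1.6]
tool_rot: [[0.117, 0.993, 0.0], [0.993, -0.117, -0.0], [-0.0, 0.0, -1.0]]
force: [1.1, 1.7, 1.6]
width: 42.2
grip_force: 1.0
```

Emit:
arm_command(increments=[-0.001,0,0,0,0.49])

```text
time: 16.95
ee_pos: [573.9, 50.0, -1.6]
tool_rot: [[0.117, 0.993, -0.0], [0.993, -0.117, -0.0], [-0.0, -0.0, -1.0]]
force: [0.1, 2.4, 1.5]
width: 41.9
grip_force: 1.0
```

Emit:
arm_command(increments=[-0.001,0,0,0,0.49])

```text
time: 17.05
ee_pos: [573.9, 49.2, -1.6]
tool_rot: [[0.117, 0.993, 0.0], [0.993, -0.117, 0.0], [0.0, 0.0, -1.0]]
force: [1.3, 6.8, 0.4]
width: 41.9
grip_force: 3.8
```

Emit:
arm_command(increments=[-0.001,0,0,0,0.49])

```text
time: 17.15
ee_pos: [574.0, 49.1, -1.5]
tool_rot: [[0.118, 0.993, 0.001], [0.993, -0.118, 0.002], [0.002, 0.001, -1.0]]
force: [2.7, 11.0, -0.4]
width: 41.9
grip_force: 5.8
```

Emit:
arm_command(increments=[-0.001,0,0,0,0.49])

```text
time: 17.25
ee_pos: [574.1, 49.0, -1.5]
tool_rot: [[0.118, 0.993, 0.001], [0.993, -0.118, 0.003], [0.003, 0.001, -1.0]]
force: [2.9, 17.2, -0.2]
width: 41.8
grip_force: 8.1
```

The force rises to 17 N with no further travel at TCP x≈15, close to the expected 14, so the cassette is butted. Backing straight out, then up.

Emit:
arm_command(increments=[0.003,0,0,0,0.49,0.005,0,0,0,0.49,0.01,0,0,0,0.49,0.02,0,0,0,0.49,0.03,0,0,0,0.49,0.03,0,-0.02,0,0.49,0.03,0,-0.04,0,0.49,0.03,0,-0.05,0,0.49,0.03,0,-0.05,0,0.49,0.02,0,-0.05,0,0.49])

```text
time: 18.25
ee_pos: [595.8, 245.7, 191.7]
tool_rot: [[0.116, 0.993, -0.001], [0.993, -0.116, -0.0], [-0.001, -0.001, -1.0]]
force: [2.0, 0.1, -0.5]
width: 41.5
grip_force: 0.0
```

Emit:
arm_command(increments=[0.02,0,-0.04,0,0.49,0,0,0,0,0.49])

```text
time: 18.45
ee_pos: [601.0, 267.3, 237.5]
tool_rot: [[0.114, 0.993, 0.012], [0.993, -0.114, 0.004], [0.005, 0.011, -1.0]]
force: [-0.5, -0.3, 0.2]
width: 42.0
grip_force: 0.0
```

```bash
python3 m.py s8; python3 - <<'E'
from h import *
p,d,c=snap('top','t8'); p,d,T,k=load('t8'); P=cloud(d,T,k); D=(P[...,:2]-O)@np.stack([ex,ey],1); z=P[...,2]
m=(D[...,0]>18)&(D[...,0]<215)&(abs(D[...,1])<55)
r,c=rect(P,m,8,26);print('all',dk(r[0]),r[1],r[2],c)
for n,x0,x1,lo,hi in [('cas',18,152,8,26),('wag',18,160,40,70),('te',158,215,8,26)]:
    r,c=rect(P,m&(D[...,0]>x0)&(D[...,0]<x1),lo,hi);print(n,dk(r[0]),r[1],r[2],c)
p2,_,_=snap('wrist','w8')
a=cv2.resize(p[140:220,230:340,::-1],None,fx=4,fy=4,interpolation=cv2.INTER_CUBIC); b=cv2.resize(cv2.imread('pics/s8.png')[150:230,220:330],(440,320),interpolation=cv2.INTER_CUBIC)
cv2.imwrite('pics/fin.png',cv2.resize(np.hstack([a,b]),(792,288)))
E
```

```text
18.45 [601.  267.3 237.5] [-204.6    1.1] 41.97823751756934 [-0.5 -0.3  0.2]
-15 36.8 36.8 1
0 37.5 37.5 1
15 -47.2 -45.3 6
30 -35.2 -9.8 9
45 -36.7 -13.6 22
60 -36.8 -17.7 20
75 -39.7 -11.6 21
90 -36.9 -8.8 21
105 -38.1 -9.1 24
120 -37.8 16.2 25
135 -38.1 31.3 45
150 -38.0 29.3 62
165 -38.4 30.1 50
180 -40.0 29.7 53
195 -38.2 29.8 38
all [108.3   7.4] (165.66848754882812, 88.3224105834961) 83.21170043945312 493
cas [88.7  7.4] (126.31295776367188, 88.3224105834961) 83.21170043945312 298
wag [89.3 -0.4] (97.84608459472656, 46.48826599121094) 81.18299102783203 370
te [174.6   3.6] (33.03401184082031, 79.52656555175781) 83.35121154785156 167
```

View pics/fin.png

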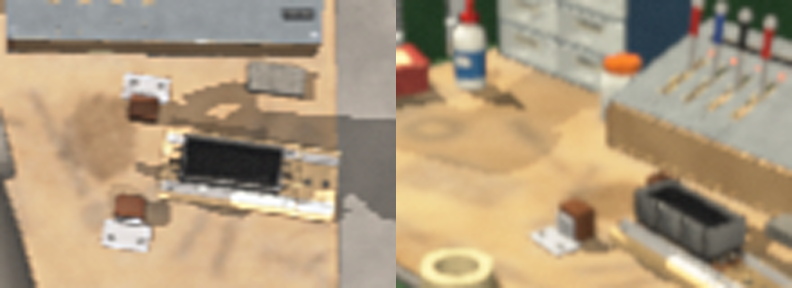

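The cassette is butted and in line: its rails run on into the track end's with no gap, the wagon is upright, and the near edges match (-38 against -38 to -40). The hand is clear, so I'm handing in.

```bash
python3 -c "
from workcell import robot
print(robot.close_job())"
```

```text
the job is handed in; nothing more can be done
None
```

The cassette, with the wagon upright on it, was pushed through the gap and butted square against the track end, rails in line; the hand was drawn clear and the job handed in at about 18.5 s (no verdict was returned).

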